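# Unlock the scraper stand and hold the scraper level

## Robot

A 6-joint arm with a two-finger parallel gripper is mounted at the origin on the work surface. World frame = base frame: x ahead of the robot, y to its left, z up, the work surface at z = 0. Lengths are in m, angles in rad, forces in N, time in s.
With the tool pointing down it reaches from about 0.275 to 0.75 m from the base axis. Payload 10.2 kg.
Tool frame: the origin (TCP) lies at the very end of the fingers, on their centre line; the grasp point (between the pads) lies robot.grip_depth behind it (robot.grip_depth is the distance from the TCP to the grasp point, in m); z points along the fingers, y is the line along which they close (so a half turn about z gives the same grasp; the last joint's range is limited). The gripper opens to 88 mm and grips with 3 to 60 N. Pads are 18 mm wide; open, the fingers measure 123 mm over their backs; the gripper's body (75 mm by 187 mm) begins 45 mm behind the grasp point.
Start: joints at [-0.223, 0.313, 1.498, -0, 1.331, -0.223], TCP at [0.525, -0, 0.215] pointing down, gripper open.
Joint ranges: [-2.94, 2.94], [-0.97, 2.17], [0.19, 2.56], [-1.23, 4.37], [0.02, 3.11], [-2.88, 2.88]. Speed limits (rad/s): [2.39, 2.39, 3.01, 3.14, 3.14, 3.14].

## Interface

Orientations are given as a 3x3 rotation matrix whose columns are the frame's x, y, z axes.
In Python, from cell import robot, viewer, job_done gives the robot as it stands. The module is installed in compiled form; this text tells all that it offers.
- The arm moves only by the shell command python3 -m creep 'ROWS'. ROWS is JSON, a list that holds one entry, the list of rows, each a list of 7 numbers: the shift along the tool's x, y, z in m, then the turn, a rotation vector about the tool's x, y, z in degrees, then the opening, from -1 (shut) to 1 (fully open). A call has 1 to 8 rows; each row is the pose to reach, as a shift and turn from the pose commanded when the call began, along the tool's axes at that moment; what a row does not reach only later rows make up. A row lasts 1/10 s, in which the tool goes at most 50 mm and 8.59 degrees, less where a joint would pass 70% of its speed; a pose out of reach is approached as far as the arm can. A call with a gripper value outside its range is refused whole. The fingers move at their own pace and stop on an object; the grip force is fixed at half the most. Time passes only in rows, so rows that repeat a pose let the fingers close. It gives the time, the measured TCP pose, the force, the opening and the grip force at its end, in the units of the state.
- robot.observe(): the state, without advancing time (a new reading comes with each control period).
- viewer.get_image(name): name is "scene" or "side" or "wrist"; returns a dict with "img" (420x560x3 uint8, blue, green, red), "z_map" (420x560 float32, m along the optical axis (not along the pixel's ray), 0 where there is no reading), "intrinsics" (3x3 intrinsics, pixels), "dist" ([k1, k2, p1, p2, k3] as OpenCV has them; the pictures are not rectified), "extrinsics" (4x4, takes a point from camera to world coordinates). Camera axes: x right, y down, z forward; pixel columns grow to the right and rows downward; lengths in m; the calibration is good to about 2 mm. A picture is of the moment at which its call begins.
- job_done(): hands the job in; it is judged then, once.
The state is a dict: "clock": time; "joint_pos": joint angles; "qd": joint speeds; "effort": joint torques, N m; "position": TCP position; "tool_rot": TCP orientation; "contact_force": force on the tool from outside, world axes, zero at the start; "wrist_torque": the same for the moment, N m; "grip_width": finger opening in m; "grasp_force": force on a finger pad.
Only numpy, scipy, OpenCV 4.12 (cv2) and the standard library are available. Lean on these libraries where they do the work, as an engineer would, in place of code of your own. Each camera call takes 0.05 s, during which the arm holds its last target. There are 200 camera calls.

## Task

Press the spring pedal of the scraper stand down to its stop with the gripper, so that the bolt across the blade pocket slides open, and let the pedal spring back. Then take the long-handled scraper, draw it up out of the stand's pocket, and turn it level, right side up. Finish while still holding it in the gripper, level and still, with all of it at least 15 cm above the shelf and clear of the stand and the hook rail; do not shift the other things on the shelf.

Things in the scene. Friction and masses are not known exactly. Their poses are not given: they have to be found in the camera images.
- holder: Fixed steel stand. Origin: underside, below the middle of the pocket in y. x: level direction in which the scraper climbs; y: towards the pedal. Base plates 8 mm thick: x -100 to 90, y -60 to 60, and x -90 to 10, y 60 to 170 mm. Pocket slopes up along +x at 40 deg from x -60, z 30; a U cradle 50 mm wide bears the handle's low end at x 33, z 110, its last part.
- pocket_mouth (a point): Centre of the upper, open end of the pocket, 70 mm up the slope from its bottom (holder x -6, y 0, z 75 mm). The blade must be drawn some 75 mm along the slope, up and away, to leave it.
- scraper: Scraper, 280 mm long, 0.19-0.30 kg, blade in the pocket. x: from blade to handle butt, y: across the blade, z: square to its flat (up when level). Origin: on the handle's axis 185 mm from the blade's edge, 150 mm above the shelf at first: grip here, fingers closing along y. Wooden handle 24 x 24 mm, x -85 to 95, free to grip from -45; blade 70 x 70 x 4 mm. Mass centre near x -65.
- blade (a point): Centre of the scraper's blade, at scraper x -150 mm.
- butt (a point): End of the scraper's handle, at scraper x +95 mm. The handle, in the stand, may be gripped square to its slope or from straight above: the pads hold it at any slant, and keep that slant as the gripper turns.
- pedal (a joint): Angle of the pedal (rad): 0 up at rest, 0.4 down at its stop. Hinge along the holder's x axis at holder y 50, z 60 mm; the outer (+y) edge goes down. A spring raises it again by itself; it takes about 2 N at the start and 9 N to reach the stop, pressing on the pad's centre.
- pedal_pad (a point): Centre of the pedal's black ribbed rubber pad, on its top face, 62 x 56 mm (x, y of the holder), 75 mm from the hinge; at rest 67 mm above the shelf and level, about 36 mm above the shelf at the stop.
- keeper (a joint): Sideways travel (m) of the bolt that crosses the pocket's mouth on the pedal's side: 0 to 0.003 at the start, shut (it blocks the blade's shoulder); pressed fully, the pedal pushes it to about 0.021, open. It stays where it is left when the pedal springs back. The blade is free from 0.014.
- keeper_tab (a point): Inner end of the bolt, at the pocket's mouth; shut it is 26 mm to the pedal's side of the tool's axis.
- bowl_a: Glass pinch bowl, 72 mm across, 34 mm high, beside the stand away from the pedal. Origin: centre of its underside. Leave alone.
- bowl_b: A second such pinch bowl, elsewhere on the shelf. Leave alone.
- case: Orange plastic thermometer case with flip-top lid, 157 x 35 x 26 mm, lying behind the stand. Origin: underside, near its middle. Leave alone.
- spatula: Bamboo spatula, 290 mm long, lying along its x. Origin: underside, near its middle. Leave alone.
- basket: Stainless wire grill basket folded shut, 220 x 150 x 26 mm with an 80 mm handle to -x. Origin: centre of the underside. Leave alone.
- shaker: Aluminium shaker can, 56 mm across, 85 mm high. Origin: centre of the underside. Leave alone.
- hookrail: Fixed hook rail along the right side of the shelf, 480 mm long, 306 mm high, a second scraper and a brush hanging on it. Origin: centre of its foot.

How it is judged:
On the way, in this order (a step that is already met when the one before it is completed fails the run):
1. the pedal is pressed down to its stop by the gripper (value of joint pedal above 0.37 rad and value of joint keeper above 0.014 m and contact force between the fingers and holder above 1 N), for 0.1 s.
2. the scraper, held in the fingers, is drawn clear of the pocket (distance between blade and pocket_mouth above 0.04 m and height (world z) of blade above 0.09 m and contact force between the fingers and scraper above 1 N), for 0.1 s.
At the end, for the whole second after the job is handed in: The scraper is held in the fingers (more than 1 N), its z axis within 0.2 rad of straight up, its blade centre and butt each more than 0.15 m above the shelf, slower than 0.03 m/s, not touching the stand or the hook rail; the pedal is back up (below 0.1 rad) (contact force between the fingers and scraper above 1 N and angle between scraper's own z axis and vertical below 0.2 rad and height (world z) of each of blade, butt above 0.15 m and linear speed of scraper below 0.03 m/s and contact force between scraper and holder below 0.1 N and contact force between scraper and hookrail below 0.1 N and value of joint pedal below 0.1 rad); the arm keeps its last pose, push and grip.
It fails at once if a bystander on the shelf is shifted by more than 3 cm (distance of any of bowl_a, bowl_b, case, spatula, basket, shaker from where it was at the start of the episode above 0.03 m).
It also fails if it takes over 48 s, if anything falls off the work surface, if the arm or the gripper's body presses on something with over 40 N, if the wrist force passes 120 N, or if a joint passes its speed limit or range.

## Working session

There is one attempt and no reset: what is moved stays moved. The work goes in short steps, Python scripts to look and compute and a shell command to move; the robot and the scene stay as the last step left them, time stands still between calls to the robot, and variables do not carry over. Pictures are saved under pics/ and viewed, at most 10 in all, crops included, and the job is handed in when it is done.

```bash
mkdir -p pics; cat > h.py <<'E'
import numpy as np, cv2
from cell import robot, viewer, job_done
def grab(n,save=None):
    d=viewer.get_image(n)
    np.savez(f'/tmp/{n}.npz',**{k:np.asarray(v) for k,v in d.items()})
    if save: cv2.imwrite(save,d['img'])
    return d
def load(n): return dict(np.load(f'/tmp/{n}.npz'))
def cloud(d):
    h,w=d['z_map'].shape
    u,v=np.meshgrid(np.arange(w),np.arange(h))
    p=cv2.undistortPoints(np.stack([u,v],-1).reshape(-1,1,2).astype(np.float64),d['intrinsics'],d['dist']).reshape(h,w,2)
    P=np.concatenate([p,np.ones((h,w,1))],-1)*d['z_map'][...,None]
    E=d['extrinsics']
    return P@E[:3,:3].T+E[:3,3]
E
python3 - <<'E'
from h import *
s=robot.observe(); print({k:np.round(v,3).tolist() for k,v in s.items()}, robot.grip_depth)
a=grab('scene');b=grab('side')
cv2.imwrite('pics/scene.png',a['img']);cv2.imwrite('pics/side.png',b['img'])
E
```

```text
{'clock': 0.0, 'joint_pos': [-0.223, 0.313, 1.498, -0.0, 1.331, -0.223], 'qd': [-0.001, 0.001, 0.001, -0.0, 0.0, 0.0], 'effort': [-0.0, -40.222, -25.226, 0.069, 0.035, -0.0], 'position': [0.525, 0.0, 0.214], 'tool_rot': [[-0.0, 1.0, -0.001], [1.0, 0.0, 0.0], [0.0, -0.001, -1.0]], 'contact_force': [0.089, -0.013, 0.835], 'wrist_torque': [0.032, 0.006, -0.001], 'grasp_force': 0.0, 'grip_width': 0.088} 0.0187
```

View pics/scene.png

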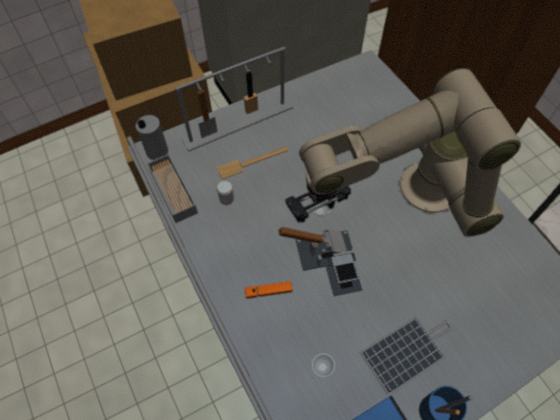

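View pics/side.png

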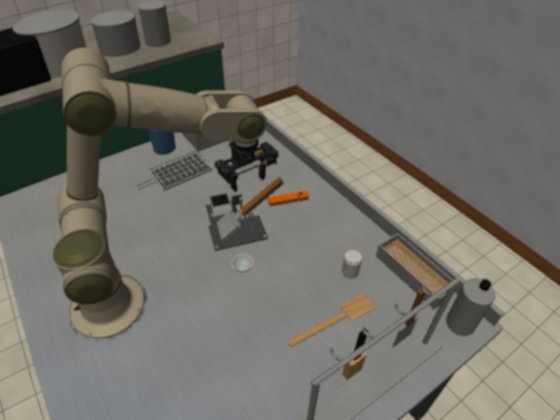

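The scene view shows the brown handle running from the butt at (282,233) to (322,240) and the black pad at (346,271). In the side view the handle runs from (280,182) to (243,211), and bowl_a is at (242,263). Next I'll measure them.

```bash
python3 - <<'E'
from h import *
for n,hw,pw in (('scene',(275,325,222,250),(333,360,255,285)),('side',(238,288,174,216),(205,232,190,212))):
    d=load(n);C=cloud(d);hsv=cv2.cvtColor(d['img'],cv2.COLOR_BGR2HSV)
    def box(w): m=np.zeros(hsv.shape[:2],bool);m[w[2]:w[3],w[0]:w[1]]=1;return m
    m=box(hw)&(hsv[...,1]>110)&((hsv[...,0]<14))&(hsv[...,2]<170)
    m=cv2.erode(m.astype(np.uint8),np.ones((3,3)))>0
    P=C[m];P=P[(P[:,2]>.08)&(P[:,2]<.27)];c=P.mean(0);_,S,V=np.linalg.svd(P-c);t=(P-c)@V[0]
    print(n,len(P),'handle c',c.round(4),'dir',V[0].round(3),'ends',(c+V[0]*t.min()).round(3),(c+V[0]*t.max()).round(3))
    m=box(pw)&(hsv[...,2]<60);k,l,st,ce=cv2.connectedComponentsWithStats(m.astype(np.uint8))
    for i in range(1,k):
        if st[i,4]>30:
            Q=C[l==i];print('dark',st[i],ce[i].round(1),np.median(Q,0).round(4),Q.min(0).round(3),Q.max(0).round(3))
E
```

```text
scene 10 handle c [0.5879 0.011  0.1734] dir [-0.732  0.237 -0.639] ends [0.609 0.004 0.192] [0.572 0.016 0.16 ]
dark [336 263  21  18 271] [345.8 271.5] [0.4928 0.1621 0.0662] [0.46  0.13  0.059] [0.969 0.585 1.49 ]
dark [338 280  21   5  53] [348.5 282.8] [0.4892 0.1855 0.0127] [0.456 0.17  0.001] [0.521 0.198 0.064]<stdin>:7: RuntimeWarning: Mean of empty slice.
  ret = um.true_divide(
Traceback (most recent call last):
ValueError: zero-size array to reduction operation minimum which has no identity
```

```bash
python3 - <<'E'
from h import *
# upright crop of both with enlargement
a=load('scene')['img'][200:320,230:390];b=load('side')['img'][130:290,180:340]
cv2.imwrite('pics/crop.png',np.hstack([cv2.resize(a,(533,400),interpolation=2)[:, :400],cv2.resize(b,(400,400),interpolation=2)]))
E
```

```text
(no output)
```

View pics/crop.png

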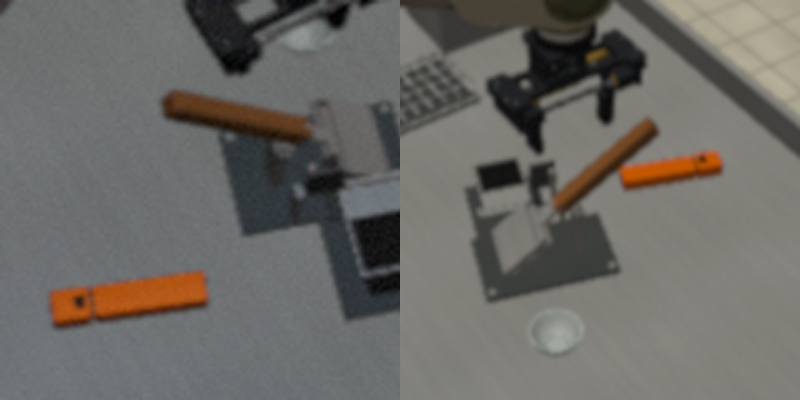

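The crop shows the handle clearly (left: butt (175,105) to ferrule (310,128); right: butt (650,128) to (560,205)) and the black pads at left (385,240) and right (500,175). I'll loosen the mask.

```bash
python3 - <<'E'
from h import *
for n,hw,pw in (('scene',(275,325,222,250),(333,360,255,281)),('side',(238,288,174,216),(205,235,188,212))):
    d=load(n);C=cloud(d);I=d['img'].astype(int)
    def box(w): m=np.zeros(I.shape[:2],bool);m[w[2]:w[3],w[0]:w[1]]=1;return m
    m=box(hw)&(I[...,2]-I[...,0]>35)&(I[...,2]<190)
    k,l,st,ce=cv2.connectedComponentsWithStats(m.astype(np.uint8));i=1+st[1:,4].argmax();m=l==i
    print(n,st[i])
    P=C[m];P=P[(P[:,2]>.09)&(P[:,2]<.24)];c=np.median(P,0)
    for _ in range(4):
        _,S,V=np.linalg.svd(P-P.mean(0));c=P.mean(0);r=np.linalg.norm((P-c)-np.outer((P-c)@V[0],V[0]),axis=1);P=P[r<.018]
    v=V[0]*np.sign(V[0][2]);t=(P-c)@v
    print(len(P),'c',c.round(4),'dir',v.round(3),'yaw',np.degrees(np.arctan2(v[1],v[0])).round(1),'ends',(c+v*t.min()).round(3),(c+v*t.max()).round(3))
    # fix pad: dark, height .055-.075
    m=box(pw)&(I.max(-1)<65)&(C[...,2]>.055)&(C[...,2]<.078);Q=C[m]
    r=cv2.minAreaRect((Q[:,:2]*1000).astype(np.float32));print('pad',len(Q),Q.mean(0).round(4),r)
    # base plate: z 4-14 mm near
    m=(np.abs(C[...,2]-.008)<.006)&(np.hypot(C[...,0]-.5,C[...,1]-.08)<.2)&(I.max(-1)<95)
    m=cv2.morphologyEx(m.astype(np.uint8),cv2.MORPH_OPEN,np.ones((3,3)))>0
    Q=C[m];r=cv2.minAreaRect((Q[:,:2]*1000).astype(np.float32));print('plate',len(Q),r,cv2.boxPoints(r).round(0).tolist())
E
```

```text
scene [280 228  43  14 248]
246 c [0.5803 0.0131 0.1649] dir [ 0.747 -0.231  0.623] yaw -17.2 ends [0.511 0.035 0.107] [ 0.643 -0.006  0.217]
pad 276 [0.4925 0.1616 0.0664] ((492.02813720703125, 160.78114318847656), (54.08246612548828, 60.22791290283203), 73.18598937988281)
plate 761 ((509.627197265625, 89.46223449707031), (230.67991638183594, 190.6085205078125), 71.51013946533203) [[383.0, 10.0], [563.0, -50.0], [637.0, 169.0], [456.0, 229.0]]
side [241 177  47  37 485]
341 c [0.5726 0.0048 0.1601] dir [ 0.74  -0.234  0.631] yaw -17.5 ends [0.506 0.026 0.103] [ 0.637 -0.016  0.215]
pad 153 [0.4898 0.156  0.0686] ((488.60076904296875, 142.46385192871094), (88.77266693115234, 60.91737747192383), 86.26634979248047)
plate 941 ((502.76513671875, 78.75779724121094), (217.011474609375, 188.3539581298828), 71.1200180053711) [[379.0, 7.0], [557.0, -54.0], [627.0, 151.0], [449.0, 212.0]]
```

Both views agree: stand yaw is about -17.5°, its origin is near (0.494, 0.030), and the pad is near (0.492, 0.161, 0.067). That fits the given geometry, with the pad at holder (-40, 125). The scraper origin comes out near (0.575, 0.006, 0.150). I'll shut the fingers and move above the pad, with the closing axis along holder x.

```bash
python3 -m creep '[[[0.04,-0.01,0,0,0,6,-1],[0.08,-0.02,0,0,0,12,-1],[0.12,-0.03,0,0,0,18,-1],[0.161,-0.032,0.03,0,0,18,-1],[0.161,-0.032,0.07,0,0,18,-1],[0.161,-0.032,0.1,0,0,18,-1],[0.161,-0.032,0.115,0,0,18,-1],[0.161,-0.032,0.115,0,0,18,-1]]]'
python3 - <<'E'
from h import *
a=grab('wrist','pics/w1.png');grab('side')
E
```

```text
clock: 0.9
position: [0.4917, 0.1609, 0.0975]
tool_rot: [[0.309, 0.951, -0.005], [0.951, -0.309, -0.0], [-0.002, -0.004, -1.0]]
contact_force: [0.2, -1.2, 0.4]
grip_width: 0.0262
grasp_force: 0.0
```

View pics/w1.png

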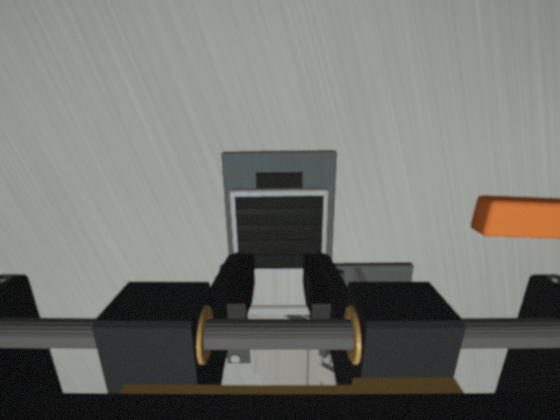

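The wrist view shows the pad (cols 237-323, rows 196-268) centred left-right under the fingers, and aligned with them. I'll check its extent by depth.

```bash
python3 - <<'E'
from h import *
d=load('wrist');C=cloud(d)
o=np.array([.494,.03]);a=np.radians(-17.8);R=np.array([[np.cos(a),-np.sin(a)],[np.sin(a),np.cos(a)]])
for u,v in((237,196),(323,196),(280,230),(238,240),(322,240),(223,152),(335,152),(411,264),(280,200)):
    p=C[v,u];print(u,v,p.round(4),((p[:2]-o)@R).round(4))
E
```

```text
237 196 [0.4732 0.1946 0.0648] [-0.0701  0.1504]
323 196 [0.5304 0.1766 0.0663] [-0.0102  0.1507]
280 230 [0.4944 0.1623 0.0682] [-0.0401  0.1261]
238 240 [0.4632 0.1643 0.0684] [-0.0704  0.1184]
322 240 [0.5209 0.1453 0.0675] [-0.0096  0.118 ]
223 152 [0.4627 0.2227 0.0083] [-0.0887  0.1739]
335 152 [0.5537 0.1934 0.0088] [0.0069 0.1738]
411 264 [0.5972 0.0661 0.0069] [0.0872 0.0659]
280 200 [0.5012 0.1834 0.0676] [-0.04    0.1482]
```

```bash
python3 -m creep '[[[0,0,0.02,0,0,0,-1],[0,0,0.03,0,0,0,-1],[0,0,0.034,0,0,0,-1],[0,0,0.034,0,0,0,-1]]]'
```

```text
clock: 1.4
position: [0.4931, 0.161, 0.0658]
tool_rot: [[0.309, 0.951, -0.0], [0.951, -0.309, -0.0], [-0.0, -0.0, -1.0]]
contact_force: [-0.1, 0.2, 0.4]
grip_width: 0.0005
grasp_force: 0.0
```

```bash
python3 -m creep '[[[0,0,0.008,0,0,0,-1],[0,0,0.016,0,0,0,-1],[0,0,0.022,0,0,0,-1],[0,0,0.028,0,0,0,-1],[0,0,0.031,0,0,0,-1],[0,0,0.031,0,0,0,-1]]]'
```

```text
clock: 2.0
position: [0.4931, 0.1612, 0.0345]
tool_rot: [[0.309, 0.951, 0.0], [0.951, -0.309, 0.0], [0.0, 0.0, -1.0]]
contact_force: [-2.1, 1.6, 4.3]
grip_width: 0.0007
grasp_force: 2.3
```

```bash
python3 -m creep '[[[0,0,0.002,0,0,0,-1],[0,0,0.004,0,0,0,-1],[0,0,0.004,0,0,0,-1]]]'; python3 -m creep '[[[0,0,0.002,0,0,0,-1],[0,0,0.003,0,0,0,-1],[0,0,0.003,0,0,0,-1]]]'
```

```text
clock: 2.3
position: [0.4931, 0.161, 0.0308]
tool_rot: [[0.309, 0.951, 0.0], [0.951, -0.309, -0.0], [0.0, 0.0, -1.0]]
contact_force: [-2.0, 1.4, 6.6]
grip_width: 0.0005
grasp_force: 3.0
clock: 2.6
position: [0.493, 0.1608, 0.028]
tool_rot: [[0.309, 0.951, 0.0], [0.951, -0.309, -0.0], [-0.0, 0.0, -1.0]]
contact_force: [-2.4, -0.3, 8.2]
grip_width: 0.0005
grasp_force: 3.5
```

```bash
python3 - <<'E'
from h import *
a=grab('side');b=grab('wrist')
cv2.imwrite('pics/c2.png',np.hstack([cv2.resize(a['img'][150:260,190:300],(400,400),interpolation=2),cv2.resize(b['img'][100:380,140:420],(400,400),interpolation=2)]))
E
```

```text
(no output)
```

View pics/c2.png

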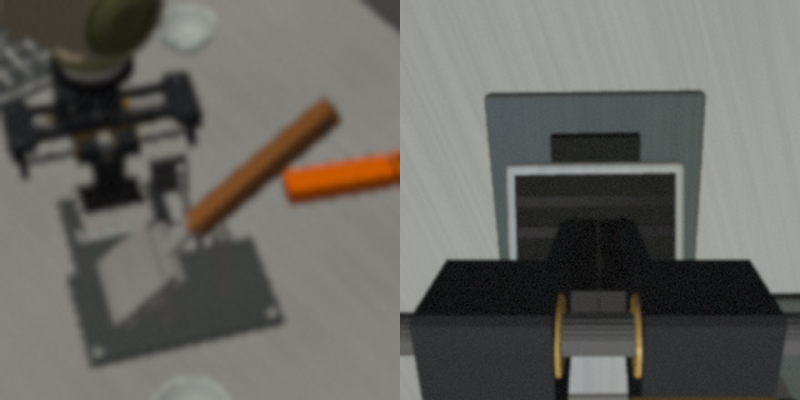

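The fingers stand on the pad: in the right-hand crop the pad's far edge is near row 170. I'll fit a plane to the pad to get the pedal angle.

```bash
python3 - <<'E'
from h import *
d=load('wrist');C=cloud(d)
o=np.array([.494,.031]);a=np.radians(-17.8);R=np.array([[np.cos(a),-np.sin(a)],[np.sin(a),np.cos(a)]])
for cols in((224,244),(312,328)):
    P=C[224:256,cols[0]:cols[1]].reshape(-1,3);y=(P[:,:2]-o)@R[:,1]
    k=(P[:,2]>.01)&(P[:,2]<.08);f=np.polyfit(y[k],P[k,2],1);print(cols,k.sum(),y[k].min().round(4),y[k].max().round(4),'slope',np.arctan(f[0]).round(3),'z at .12',np.polyval(f,.12).round(4))
E
```

```text
(224, 244) 638 0.1301 0.1477 slope -0.236 z at .12 0.0513
(312, 328) 511 0.1303 0.1476 slope -0.23 z at .12 0.0513
```

```bash
python3 - <<'E'
from h import *
d=load('wrist');C=cloud(d)
s=robot.observe();print({k:np.round(s[k],4).tolist() for k in('joint_pos','position','contact_force','wrist_torque')})
for u,v in((215,180),(320,175),(170,120),(160,250),(250,262),(280,262),(280,256),(270,300)):print(u,v,C[v,u].round(4))
a=load('side');A=cloud(a);m=(A[...,2]>.02)&(np.hypot(A[...,0]-.493,A[...,1]-.161)<.05)&(a['img'].max(-1)<60)
v,u=np.nonzero(m)
for r in range(v.min(),v.max()+1): 
    q=A[r][m[r]]; print(r,len(q),np.median(q,0).round(3)) if len(q) else 0
E
```

```text
{'joint_pos': [0.0893, 0.5278, 1.7237, -0.0005, 0.89, 0.4037], 'position': [0.493, 0.1608, 0.028], 'contact_force': [-3.2479, -1.9094, 6.9601], 'wrist_torque': [-0.1753, 0.4914, -0.0631]}
215 180 [0.4675 0.2116 0.0073]
320 175 [0.533  0.194  0.0081]
170 120 [ 0.4523  0.2556 -0.0011]
160 250 [ 4.080e-01  1.746e-01 -4.000e-04]
250 262 [0.4846 0.1763 0.066 ]
280 262 [0.498  0.1699 0.0623]
280 256 [0.4981 0.1699 0.0555]
270 300 [0.4941 0.1714 0.095 ]
165 1 [0.525 0.152 0.214]
166 5 [0.506 0.147 0.234]
167 14 [0.484 0.13  0.237]
168 22 [0.474 0.134 0.235]
169 19 [0.478 0.133 0.221]
170 11 [0.495 0.133 0.215]
171 13 [0.488 0.135 0.216]
172 20 [0.473 0.139 0.216]
173 18 [0.471 0.134 0.214]
174 20 [0.473 0.136 0.21 ]
175 25 [0.482 0.141 0.203]
176 19 [0.476 0.139 0.201]
177 19 [0.473 0.142 0.187]
178 18 [0.479 0.143 0.182]
179 20 [0.476 0.152 0.176]
180 25 [0.479 0.148 0.171]
181 28 [0.487 0.143 0.167]
182 27 [0.486 0.141 0.163]
183 25 [0.483 0.144 0.159]
184 22 [0.478 0.145 0.157]
185 21 [0.48  0.146 0.152]
186 18 [0.471 0.148 0.149]
187 14 [0.471 0.15  0.143]
188 11 [0.494 0.132 0.141]
189 12 [0.483 0.133 0.14 ]
190 17 [0.486 0.134 0.134]
191 17 [0.493 0.135 0.13 ]
192 14 [0.482 0.137 0.129]
193 13 [0.474 0.141 0.121]
194 12 [0.486 0.151 0.097]
195 9 [0.489 0.153 0.094]
196 7 [0.497 0.156 0.086]
197 8 [0.494 0.156 0.082]
198 9 [0.491 0.153 0.078]
199 11 [0.495 0.155 0.072]
200 12 [0.496 0.157 0.066]
201 14 [0.493 0.156 0.06 ]
202 16 [0.487 0.156 0.055]
203 17 [0.491 0.152 0.054]
204 17 [0.487 0.148 0.054]
205 14 [0.481 0.143 0.057]
206 9 [0.47  0.142 0.057]
207 4 [0.464 0.14  0.06 ]
```

The pedal is only at about 0.23 rad. The pad yields against the tips, so I'll press deeper while watching force and angle.

```bash
cat > ang.py <<'E'
from h import *
d=grab('wrist');C=cloud(d);I=d['img']
o=np.array([.494,.031]);a=np.radians(-17.8);R=np.array([[np.cos(a),-np.sin(a)],[np.sin(a),np.cos(a)]])
H=(C[...,:2]-o)@R
m=(((H[...,0]>-.066)&(H[...,0]<-.056))|((H[...,0]>-.024)&(H[...,0]<-.014)))&(H[...,1]>.125)&(H[...,1]<.145)&(C[...,2]>.012)&(C[...,2]<.075)
f=np.polyfit(H[m][:,1],C[m][:,2],1);print(m.sum(),'angle',-np.arctan(f[0]).round(3),'z(.125)',np.polyval(f,.125).round(4))
E
python3 -m creep '[[[0,0,0.003,0,0,0,-1],[0,0,0.006,0,0,0,-1],[0,0,0.008,0,0,0,-1],[0,0,0.008,0,0,0,-1]]]'; python3 ang.py
```

```text
clock: 3.1
position: [0.4934, 0.1606, 0.0202]
tool_rot: [[0.309, 0.951, 0.001], [0.951, -0.309, -0.001], [-0.0, 0.001, -1.0]]
contact_force: [-2.8, -2.9, 10.3]
grip_width: 0.0003
grasp_force: 4.1
1423 angle 0.419 z(.125) 0.0422
```

```bash
python3 -m creep '[[[0,0,0.003,0,0,0,-1],[0,0,0.005,0,0,0,-1],[0,0,0.005,0,0,0,-1]]]'; python3 ang.py;  python3 -m creep '[[[0,0,0.003,0,0,0,-1],[0,0,0.003,0,0,0,-1]]]'; python3 ang.py
```

```text
clock: 3.45
position: [0.4939, 0.1606, 0.0166]
tool_rot: [[0.309, 0.951, 0.002], [0.951, -0.309, -0.001], [-0.0, 0.002, -1.0]]
contact_force: [-6.2, -3.6, 23.4]
grip_width: 0.0004
grasp_force: 9.7
1511 angle 0.492 z(.125) 0.0391
clock: 3.7
position: [0.4944, 0.1607, 0.0155]
tool_rot: [[0.308, 0.951, 0.004], [0.951, -0.308, -0.001], [0.0, 0.004, -1.0]]
contact_force: [-13.3, -2.7, 42.5]
grip_width: 0.0006
grasp_force: 18.2
1542 angle 0.501 z(.125) 0.0388
```

The force jumped to 42 N with the pad at its lowest (z about 38 mm), so the pedal is on its stop. I'll release it and rise.

```bash
python3 -m creep '[[[0,0,-0.015,0,0,0,-1],[0,0,-0.03,0,0,0,-1],[0,0,-0.045,0,0,0,-1],[0,0,-0.07,0,0,0,-1],[0,0,-0.11,0,0,0,-1],[0,0,-0.15,0,0,-8,-1],[0,0,-0.19,0,0,-16,-1],[0,0,-0.235,0,0,-24,0]]]'
python3 -m creep '[[[0,0,0,0,0,-8,1],[0,0,0,0,0,-16,1],[0,0,0,0,0,-24,1],[0,0,0,0,0,-32,1],[0,0,0,0,0,-40,1],[0,0,0,0,0,-48,1],[0,0,0,0,0,-56,1],[0,0,0,0,0,-66,1]]]'
```

```text
clock: 4.55
position: [0.4925, 0.1608, 0.2477]
tool_rot: [[-0.11, 0.994, -0.001], [0.994, 0.11, -0.0], [-0.0, -0.001, -1.0]]
contact_force: [-0.3, 0.4, -0.0]
grip_width: 0.0065
grasp_force: 0.0
clock: 5.35
position: [0.493, 0.1608, 0.2463]
tool_rot: [[-0.945, 0.327, -0.0], [0.327, 0.945, -0.0], [0.0, -0.0, -1.0]]
contact_force: [0.1, 0.6, -0.1]
grip_width: 0.0702
grasp_force: 0.0
```

```bash
python3 -m creep '[[[-0.02,-0.02,-0.04,0,0,0,1],[-0.05,-0.05,-0.05,0,0,0,1],[-0.08,-0.08,-0.05,0,0,0,1],[-0.112,-0.121,-0.05,0,0,0,1],[-0.112,-0.121,-0.05,0,0,0,1],[-0.112,-0.121,-0.05,0,0,0,1]]]'
python3 - <<'E'
from h import *
a=grab('wrist','pics/w3.png');C=cloud(a);I=a['img'].astype(int)
m=(I[...,2]-I[...,0]>35)&(C[...,2]>.09)&(C[...,2]<.24)
k,l,st,ce=cv2.connectedComponentsWithStats(m.astype(np.uint8));i=1+st[1:,4].argmax();m=l==i
print(st[i]);P=C[m];c=P.mean(0);v=np.linalg.svd(P-c)[2][0];v*=np.sign(v[2]);print(c.round(4),v.round(3),np.degrees(np.arctan2(v[1],v[0])))
t=(P-c)@v;print((c+v*t.min()).round(4),(c+v*t.max()).round(4))
E
```

```text
clock: 5.95
position: [0.5585, 0.0088, 0.296]
tool_rot: [[-0.943, 0.334, -0.001], [0.334, 0.943, 0.0], [0.001, -0.0, -1.0]]
contact_force: [-0.5, -0.5, -0.3]
grip_width: 0.0879
grasp_force: 0.0
[ 272  135   26  157 3195]
[0.5798 0.0087 0.1672] [ 0.744 -0.23   0.627] -17.13761971197863
[0.5068 0.0312 0.1056] [ 0.6386 -0.0095  0.2167]
```

View pics/w3.png

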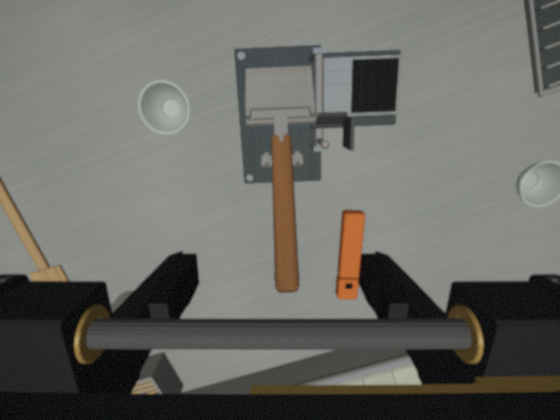

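The wrist view shows the handle from (281,135) to (286,290), with the pocket above it and the bolt near (320,140). The handle's ends give a length of 177 mm (nominal 180). The scraper origin comes out at (0.576, 0.010, 0.149), which matches the stated height of 0.150. A quick zoom on the bolt is next.

```bash
python3 - <<'E'
from h import *
d=load('wrist');cv2.imwrite('pics/z3.png',cv2.resize(d['img'][60:190,220:390],(680,520),interpolation=2))
C=cloud(d)
for r in (112,118,124,130,136,142): print(r,C[r,296:360:4].round(3)[:,2].tolist())
o=np.array([.494,.031]);a=np.radians(-17.5);R=np.array([[np.cos(a),-np.sin(a)],[np.sin(a),np.cos(a)]])
print(((C[[118,124,130,136,142,120,120],[318,318,318,318,318,281,305]][:,:2]-o)@R).round(4).tolist())
E
```

```text
112 [0.073, 0.073, 0.074, 0.074, 0.081, 0.063, 0.085, 0.086, 0.087, 0.086, 0.086, 0.087, 0.086, 0.063, 0.068, 0.466]
118 [0.073, 0.074, 0.073, 0.074, 0.075, 0.063, 0.085, 0.086, 0.086, 0.084, 0.085, 0.084, 0.086, 0.108, 0.124, 0.006]
124 [0.009, 0.009, 0.009, 0.008, 0.072, 0.072, 0.077, 0.071, 0.072, 0.072, 0.073, 0.071, 0.09, 0.109, 0.126, 0.008]
130 [0.009, 0.009, 0.008, 0.008, 0.007, 0.063, 0.065, -0.001, -0.002, 0.001, 0.001, -0.0, 0.089, 0.112, 0.124, 0.001]
136 [0.008, 0.01, 0.008, 0.007, 0.009, 0.062, 0.065, -0.001, -0.001, 0.001, 0.0, -0.001, 0.09, 0.111, 0.125, -0.0]
142 [0.009, 0.009, 0.008, 0.008, 0.012, 0.063, 0.103, 0.118, 0.117, -0.0, 0.001, 0.0, 0.091, 0.113, 0.125, -0.001]
[[-0.0042, 0.0501], [0.0032, 0.0514], [0.0111, 0.0529], [0.0187, 0.0529], [0.0244, 0.0504], [-0.0032, 0.0053], [-0.0021, 0.0353]]
```

View pics/z3.png

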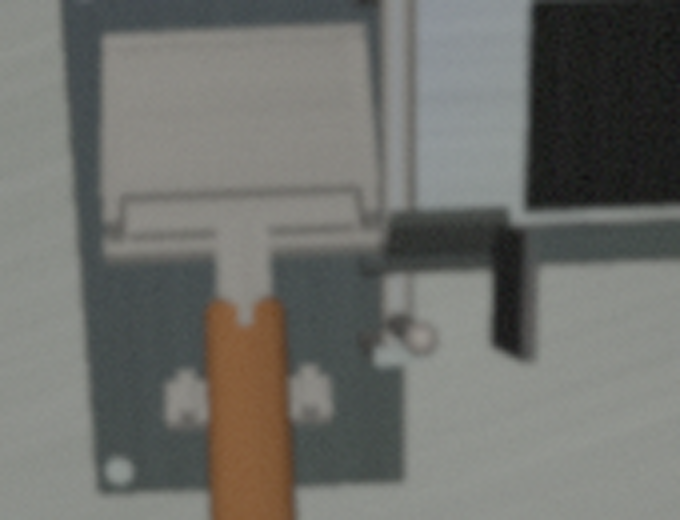

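The dark bolt's inner end is at about zoom x=380, outside the pocket's edge and roughly 40+ mm from the axis, so it is open. Next is the square-to-slope pre-grasp.

```bash
python3 -m creep '[[[0.007,0.001,0.01,-0.2,-8,-0.4,1],[0.014,0.002,0.02,-0.3,-16,-0.8,1],[0.021,0.003,0.03,-0.5,-24,-1.3,1],[0.028,0.004,0.05,-0.6,-32,-1.7,1],[0.035,0.005,0.07,-0.8,-40,-2.1,1],[0.035,0.005,0.085,-0.8,-40,-2.1,1],[0.035,0.005,0.085,-0.8,-40,-2.1,1],[0.035,0.005,0.085,-0.8,-40,-2.1,1]]]'
python3 - <<'E'
from h import *
s=robot.observe();R=np.array(s['tool_rot']);p=np.array(s['position']);print(s['joint_pos'])
g=p+0*R[:,2];o=np.array([.5763,.0097,.1487]);print('shift tcp',(R.T@(o-p)+[0,0,robot.grip_depth]).round(4));print('handle dir in tool',(R.T@np.array([.7316,-.228,.643])).round(3))
E
```

```text
clock: 6.8
position: [0.5275, 0.0267, 0.2127]
tool_rot: [[-0.732, 0.295, 0.615], [0.226, 0.956, -0.189], [-0.643, 0.001, -0.766]]
contact_force: [0.0, 0.0, 1.2]
grip_width: 0.0883
grasp_force: 0.0
[-0.10756041  0.03592503  2.01728037 -0.30628702  0.41598623 -1.14125675]
shift tcp [ 0.0016 -0.0019  0.1009]
handle dir in tool [-1.    -0.002  0.001]
```

```bash
python3 -m creep '[[[0.002,-0.002,0.03,0,0,0,1],[0.002,-0.002,0.06,0,0,0,1],[0.002,-0.002,0.085,0,0,0,1],[0.002,-0.002,0.1,0,0,0,1],[0.002,-0.002,0.1,0,0,0,1],[0.002,-0.002,0.1,0,0,0,0]]]'
python3 -m creep '[[[0,0,0,0,0,0,-1],[0,0,0,0,0,0,-1],[0,0,0,0,0,0,-1],[0,0,0,0,0,0,-1],[0,0,0,0,0,0,-1],[0,0,0,0,0,0,-1],[0,0,0,0,0,0,-1],[0,0,0,0,0,0,-1]]]'
```

```text
clock: 7.4
position: [0.5871, 0.0055, 0.1349]
tool_rot: [[-0.731, 0.296, 0.615], [0.227, 0.955, -0.19], [-0.644, 0.001, -0.765]]
contact_force: [0.6, 0.4, 0.3]
grip_width: 0.082
grasp_force: 0.0
clock: 8.2
position: [0.5865, 0.0056, 0.1337]
tool_rot: [[-0.732, 0.296, 0.614], [0.227, 0.955, -0.19], [-0.643, 0.001, -0.766]]
contact_force: [0.7, -0.6, -0.1]
grip_width: 0.0235
grasp_force: 30.0
```

Gripped: 23.5 mm opening at 30 N. Drawing slowly up the slope (tool -x).

```bash
python3 -m creep '[[[-0.005,0,0,0,0,0,-1],[-0.01,0,0,0,0,0,-1],[-0.015,0,0,0,0,0,-1],[-0.02,0,0,0,0,0,-1],[-0.025,0,0,0,0,0,-1],[-0.025,0,0,0,0,0,-1]]]'
```

```text
clock: 8.8
position: [0.6055, -0.0003, 0.1506]
tool_rot: [[-0.731, 0.296, 0.615], [0.227, 0.955, -0.19], [-0.644, 0.001, -0.765]]
contact_force: [-0.5, 0.4, -1.6]
grip_width: 0.024
grasp_force: 30.0
```

Force is low, so it slides freely. I'll continue.

```bash
python3 -m creep '[[[-0.012,0,0,0,0,0,-1],[-0.024,0,0,0,0,0,-1],[-0.036,0,0,0,0,0,-1],[-0.048,0,0,0,0,0,-1],[-0.06,0,0,0,0,0,-1],[-0.075,0,0,0,0,0,-1],[-0.09,0,0,0,0,0,-1],[-0.1,0,0,0,0,0,-1]]]'
```

```text
clock: 9.6
position: [0.6786, -0.0231, 0.2147]
tool_rot: [[-0.731, 0.296, 0.615], [0.227, 0.955, -0.19], [-0.643, 0.001, -0.766]]
contact_force: [-0.0, 0.2, -2.6]
grip_width: 0.0237
grasp_force: 30.0
```

```bash
python3 -m creep '[[[-0.013,0,-0.015,0,0,0,-1],[-0.026,0,-0.031,0,0,0,-1],[-0.039,0,-0.046,0,0,0,-1],[-0.052,0,-0.061,0,0,0,-1],[-0.064,0,-0.077,0,0,0,-1],[-0.077,0,-0.092,0,0,0,-1],[-0.077,0,-0.092,0,0,0,-1]]]'
python3 -m creep '[[[0,0,0,0,6,0,-1],[0,0,0,0,12,0,-1],[0,0,0,0,18,0,-1],[0,0,0,0,24,0,-1],[0,0,0,0,30,0,-1],[0,0,0,0,36,0,-1],[0,0,0,0,40,0,-1],[0,0,0,0,40,0,-1]]]'
python3 - <<'E'
from h import *
a=grab('wrist');b=grab('side')
for n,d in(('wrist',a),('side',b)):
    C=cloud(d);I=d['img'].astype(int)
    m=(I[...,2]-I[...,0]>35)&(C[...,2]>.2)&(C[...,2]<.5)&(np.hypot(C[...,0]-.7,C[...,1]+.03)<.2)
    k,l,st,ce=cv2.connectedComponentsWithStats(m.astype(np.uint8))
    if k<2: print(n,'none');continue
    i=1+st[1:,4].argmax();P=C[l==i];c=np.median(P,0);P=P[np.linalg.norm(P-c,axis=1)<.12];c=P.mean(0);v=np.linalg.svd(P-c)[2][0];v*=np.sign(v[0]);t=(P-c)@v
    print(n,st[i],c.round(3),v.round(3),(c+v*t.min()).round(3),(c+v*t.max()).round(3))
cv2.imwrite('pics/s4.png',np.hstack([cv2.resize(b['img'][80:240,190:350],(400,400),interpolation=2),cv2.resize(a['img'],(400,300))[:].repeat(1,0) if 0 else cv2.copyMakeBorder(cv2.resize(a['img'],(400,300)),50,50,0,0,0)]))
E
```

```text
clock: 10.3
position: [0.6784, -0.0229, 0.3371]
tool_rot: [[-0.729, 0.296, 0.618], [0.226, 0.955, -0.19], [-0.647, 0.001, -0.763]]
contact_force: [1.0, 0.9, -3.3]
grip_width: 0.0231
grasp_force: 30.0
clock: 11.1
position: [0.6789, -0.0236, 0.3307]
tool_rot: [[-0.955, 0.297, -0.003], [0.297, 0.955, 0.001], [0.004, -0.0, -1.0]]
contact_force: [0.5, 0.3, -3.5]
grip_width: 0.0237
grasp_force: 30.0
wrist [ 253  104   50  215 9407] [ 0.649 -0.013  0.361] [ 0.955 -0.295  0.011] [0.6   0.002 0.361] [ 0.708 -0.031  0.362]
side [268 137  25  11 169] [ 0.635 -0.017  0.36 ] [ 0.959 -0.284  0.003] [ 0.596 -0.005  0.36 ] [ 0.671 -0.028  0.361]
```

View pics/s4.png

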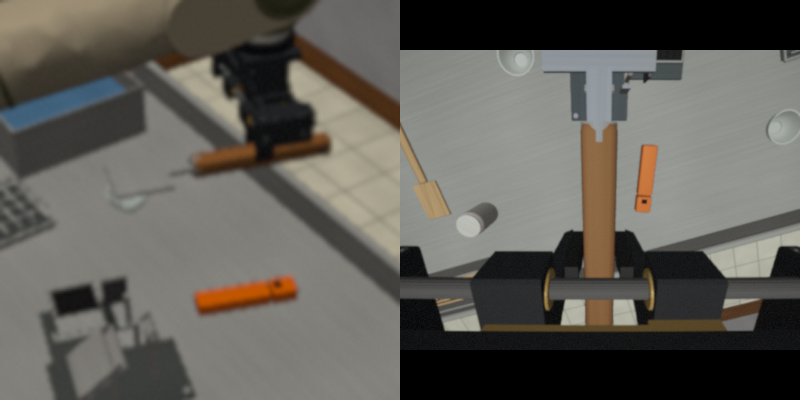

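The scraper is level: the handle's direction has only 0.01 rad of tilt, at z of about 0.35. The stand is empty and the pedal is back up (black pad at (75,298) in the left crop). I'll let it settle and hand in.

```bash
python3 -m creep '[[[0,0,0,0,0,0,-1],[0,0,0,0,0,0,-1],[0,0,0,0,0,0,-1],[0,0,0,0,0,0,-1],[0,0,0,0,0,0,-1],[0,0,0,0,0,0,-1]]]'; python3 -c "
from cell import job_done; print(job_done())"
```

```text
clock: 11.8
position: [0.6777, -0.0228, 0.3341]
tool_rot: [[-0.955, 0.296, 0.0], [0.296, 0.955, 0.001], [-0.0, 0.001, -1.0]]
contact_force: [0.2, -1.4, -1.9]
grip_width: 0.0235
grasp_force: 30.0
the job is handed in; nothing more can be done
None
```

I pressed the pedal to its stop and let it spring back, drew the scraper out and turned it level, then handed the job in at 11.8 s with it held still about 0.35 m above the shelf; no verdict was returned.

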